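# Fold out the crank handle and press the glued heel

### The arm

A 6-joint arm with a two-finger parallel gripper is mounted at the origin on a cart in front of the work surface, level with it; the furniture and walls round the work are solid. World frame = base frame: x ahead of the robot, y to its left, z up, the work surface at z = 0. Lengths are in m, angles in rad, forces in N, time in s.
With the tool pointing down it reaches from about 0.4 to 0.825 m from the base axis. Payload 7 kg.
Tool frame: the origin (TCP) lies at the very end of the fingers, on their centre line; the grasp point (between the pads) lies 19 mm behind it (tcp_to_grasp is the distance from the TCP to the grasp point, in m); x points along the fingers, z is the direction in which the jaws open and shut, and the axes are right-handed (so a half turn about x gives the same grasp; the last joint's range is limited). The gripper opens to 88 mm and grips with 3 to 60 N. Pads are 19 mm wide; open, the fingers measure 130 mm over their backs; the gripper's body (78 mm by 193 mm) begins 47 mm behind the grasp point.
Start: joints at [1.526, 0.359, 0.012, 0, -1.224, -0.288], TCP at [0.221, 0.638, 0.227] pointing down, gripper open.
Joint ranges: [-3.07, 3.07], [-1.43, 2.12], [-1.02, 1.25], [-3.03, 1.67], [-3.05, -0], [-3.03, 3.03]. Speed limits (rad/s): [2.39, 2.39, 3.01, 3.14, 3.14, 3.14].

### API

Orientations are given as [roll, pitch, yaw] about the fixed x, y, z axes, in that order (R = Rz(yaw) Ry(pitch) Rx(roll)).
In Python, from station import get_state, grab_frame, job_done, tcp_to_grasp gives the robot as it stands. The module is installed in compiled form; this text tells all that it offers.
- The arm moves only by the shell command python3 -m crank 'ROWS' [FORCE]. ROWS is JSON, a list of rows, each a list of 7 numbers: the shift along the tool's x, y, z in m, then the turn, a rotation vector about the tool's x, y, z in rad, then the opening, from 0 (shut) to 1 (fully open). In form: [[x, y, z, wx, wy, wz, fingers], ...]. A call has 1 to 10 rows; each row is the pose to reach, as a shift and turn from the pose commanded when the call began, along the tool's axes at that moment; what a row does not reach only later rows make up. A row lasts 1/8 s, in which the tool goes at most 62.5 mm and 10.7 degrees, less where a joint would pass 70% of its speed; a pose out of reach is approached as far as the arm can. A call with a gripper value outside its range is refused whole. The fingers move at their own pace and stop on an object; FORCE is the grip in N (left out, the last holds). Time passes only in rows, so rows that repeat a pose let the fingers close. It gives the time, the measured TCP pose, the force and the opening at its end, in the units of the state.
- get_state(): the state, without advancing time (a new reading comes with each control period).
- grab_frame(name): name is "side" or "top" or "wrist"; returns a dict with "pixels" (480x640x3 uint8, red, green, blue), "vfov" (degrees; the focal length in pixels is half the picture's height over the tangent of half this angle, whatever the lens; pixels are square), "cx", "cy" (the principal point, pixels), "extrinsics" (4x4, takes a point from world to camera coordinates). Camera axes: x right, y up, looking along -z (the intrinsics and any distortion apply to the point x, -y, -z); pixel columns grow to the right and rows downward; lengths in m; the calibration is good to about 2 mm. A picture is of the moment at which its call begins. There is no depth.
- job_done(): hands the job in, once; it reports no verdict.
The state is a dict: "t": time; "q": joint angles; "qd": joint speeds; "joint_efforts": joint torques, N m; "eef_pos": TCP position; "ee_rot": TCP orientation; "force": force on the tool from outside, world axes, zero at the start; "moment": the same for the moment, N m; "width": finger opening in m.
Only numpy, scipy, OpenCV 4.12 (cv2) and the standard library are available. Lean on these libraries where they do the work, as an engineer would, in place of code of your own. Each camera call takes 0.05 s, during which the arm holds its last target.

### The job

A freshly glued heel block lies in the small bench press. Swing the press's folded crank handle fully upright before you turn the crank, then wind it clockwise (seen from above) until the foot bears on the heel with about 50 N - firmly, but never over-tight - and let go, leaving the handle upright and the press holding. Do not disturb the things standing round it.

Things in the scene. Friction and masses are not known exactly. Their poses are not given: they have to be found in the camera images.
- heel_press: Green C-frame bench press, bolted down: base 190 x 130 x 18 mm, column on its far side (its own +x), overhead arm with its top 138 mm above the bench. Origin: on the bench, exactly under the vertical spindle axis. Under its foot a loose brown heel block (56 mm wide, 34 mm tall) lies on a sprung steel bed whose height differs every time: the heel's top is found by feel.
- crank: Flat steel crank bar on top of the spindle, 16 mm wide, its top 158 mm and underside 148 mm above the bench, reaching 65 mm out along its own +x and 14 mm the other way, on a hub of 15 mm radius. Stiff: unloaded, about 6 N along the handle's circle turns it, and it stays where it is left. 10 N under the foot adds 0.8 N: 50 N is felt as 4 N more (a little less at rest than moving).
- handle_pivot (a point): Hinge pin of the folding handle at the outer end of the crank bar: 60 mm from the spindle axis, 168 mm above the bench. It circles clockwise seen from above as the foot is wound down.
- handle_end (a point): Centre of the handle's free end, 71 mm from handle_pivot along the handle. A black sleeve, 18 mm thick, covers the handle from 14 mm from the pivot to the end and spins freely about the handle's own axis. Folded, the handle lies back over the bar and the spindle, its axis 10 mm above the bar's top; the air on both sides of it is free, as the bar below is narrower than the sleeve.
- handle (a joint): Fold angle of the handle, rad: 0 folded flat over the bar, 1.571 upright against its stop. It swings in the vertical plane of the crank bar, away from the spindle's middle, and stays where it is left (stiff hinge, about 1.5 N at the grip's end).
- foot: Steel pressure foot, a disc 48 mm wide on the screw below the arm; origin: centre of its underside. A full clockwise turn lowers it 30 mm (4.8 mm per rad). It first meets the heel 7 to 26 mm below its start; from there the sprung bed sinks with it, 1 mm for each 12 N. Wanted in the end: 30 to 75 N under the foot; above 90 N the glue line is crushed.
- glue_pot: Closed cement pot, 85 mm wide and 113 mm tall; bystander, origin at the middle of its underside.
- wax_block: Block of thread wax, 34 x 62 x 24 mm; bystander, origin at the middle of its underside.
- rivet_jar: Clear jar with a lid, 64 mm wide and 97 mm tall; bystander, origin at the middle of its underside.
- thread_spool: Red thread spool on end, 38 mm wide and 49 mm tall; bystander, origin at the middle of its underside.

How it is judged:
On the way, in this order (a step that is already met when the one before it is completed fails the run):
1. the handle stands fully upright (value of joint handle above 1.4 rad), for 0.1 s.
2. the foot bears firmly on the heel (contact force between foot and anything else above 30 N), for 0.2 s.
At the end, for the whole second after the job is handed in: The foot presses on the heel with 30 to 75 N by itself and the handle stands upright (fold angle over 1.3 rad) (contact force between foot and anything else between 30 and 75 N and value of joint handle above 1.3 rad); the robot touches nothing.
It fails at once if the crank is turned (handle hinge moved over 25 mm) while the handle is not yet upright (distance of handle_pivot from where it was at the start of the episode above 0.025 m and value of joint handle below 1.2 rad).
It fails at once if the foot presses with more than 90 N (over-tight) (contact force between foot and anything else above 90 N).
It fails at once if a bystander is moved by more than 20 mm (distance of any of glue_pot, wax_block, rivet_jar, thread_spool from where it was at the start of the episode above 0.02 m).
It also fails if it takes over 72 s, if anything falls off the work surface, if the arm or the gripper's body presses on something with over 40 N, if the wrist force passes 120 N, or if a joint passes its speed limit or range.

## Working session

There is one attempt and no reset: what is moved stays moved. The work goes in short steps, Python scripts to look and compute and a shell command to move; the robot and the scene stay as the last step left them, time stands still between calls to the robot, and variables do not carry over. Pictures are saved under pics/ and viewed, and the job is handed in when it is done.

```bash
mkdir -p pics
python3 - <<'E'
from station import *
import cv2
print(get_state(), tcp_to_grasp)
for n in ["side","top","wrist"]:
    f=grab_frame(n); cv2.imwrite(f"pics/{n}0.png",f["pixels"][:,:,::-1]); print(n,f["vfov"],f["cx"],f["cy"],f["extrinsics"].round(4).tolist(),[k for k in f])
E
```

```text
{'t': 0.0, 'q': array([ 1.52608943e+00,  3.59396265e-01,  1.10315931e-02, -3.47447729e-04,
       -1.22408038e+00, -2.88078389e-01]), 'qd': array([-0.00062152,  0.00025046, -0.00105253,  0.00015798,  0.00013861,
        0.000544  ]), 'joint_efforts': array([-1.99060883e-04, -5.82723570e+01,  2.93056583e+01,  6.99726149e+00,
        7.02795209e-03, -1.59281194e-04]), 'eef_pos': array([0.22038702, 0.63748219, 0.22560523]), 'ee_rot': array([ 0.09253299,  1.56911555, -1.81116696]), 'force': array([0.1186961 , 0.52228076, 0.65230611]), 'moment': array([ 0.01337171, -0.02320188,  0.0103372 ]), 'width': 0.08774844417097676} 0.0188
side 49.10763123265565 321.884628561068 242.5089657633613 [[0.999, 0.0413, 0.0185, -0.532], [-0.0399, 0.61, 0.7914, -0.0799], [0.0215, -0.7914, 0.611, -1.4337], [0.0, 0.0, 0.0, 1.0]] ['pixels', 'vfov', 'cx', 'cy', 'extrinsics']
top 55.206581745711794 311.0249771895341 240.96954819009562 [[0.001, -0.9999, 0.0123, 0.0157], [0.9821, 0.0033, 0.1886, -0.5527], [-0.1886, 0.0119, 0.982, -1.0235], [0.0, 0.0, 0.0, 1.0]] ['pixels', 'vfov', 'cx', 'cy', 'extrinsics']
wrist 70.06677325322364 324.22900901383167 237.76690824085514 [[-0.3267, -0.9451, 0.0018, 0.6736], [0.9026, -0.3126, -0.296, 0.0371], [0.2803, -0.0951, 0.9552, -0.3917], [0.0, 0.0, 0.0, 1.0]] ['pixels', 'vfov', 'cx', 'cy', 'extrinsics']
```

View pics/side0.png

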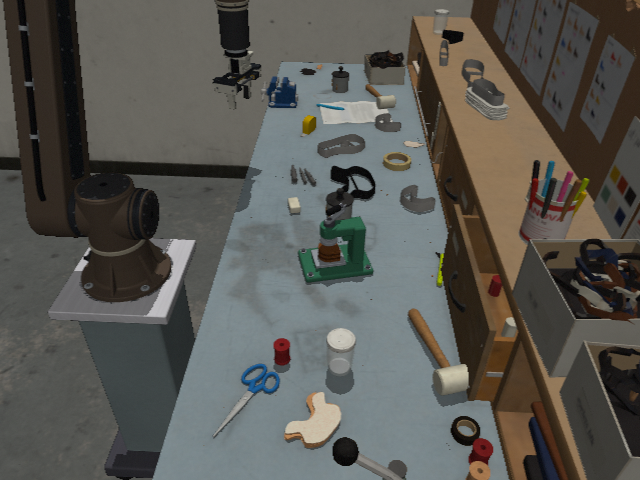

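View pics/top0.png

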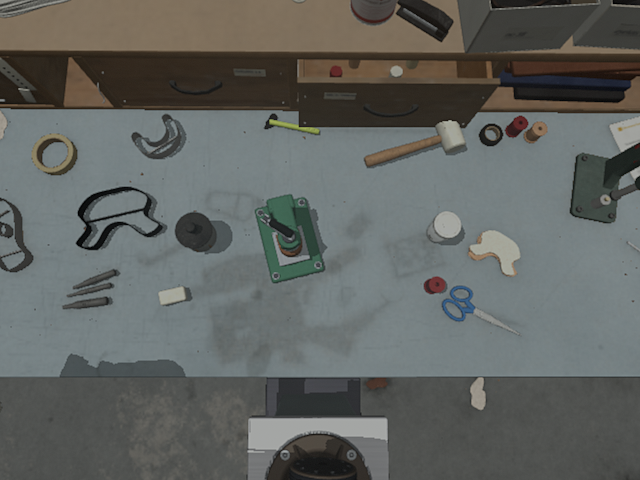

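View pics/wrist0.png

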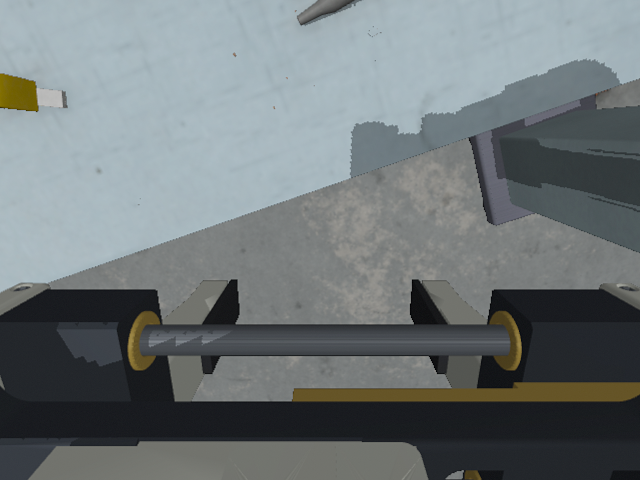

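Run:
```python
import cv2
a=cv2.imread("pics/top0.png")[180:290,240:350]; cv2.imwrite("pics/topc.png",cv2.resize(a,None,fx=5.4,fy=5.4,interpolation=cv2.INTER_CUBIC))
a=cv2.imread("pics/side0.png")[180:290,285:395]; cv2.imwrite("pics/sidec.png",cv2.resize(a,None,fx=5.4,fy=5.4,interpolation=cv2.INTER_CUBIC))
```

```text
(no output)
```

View pics/topc.png

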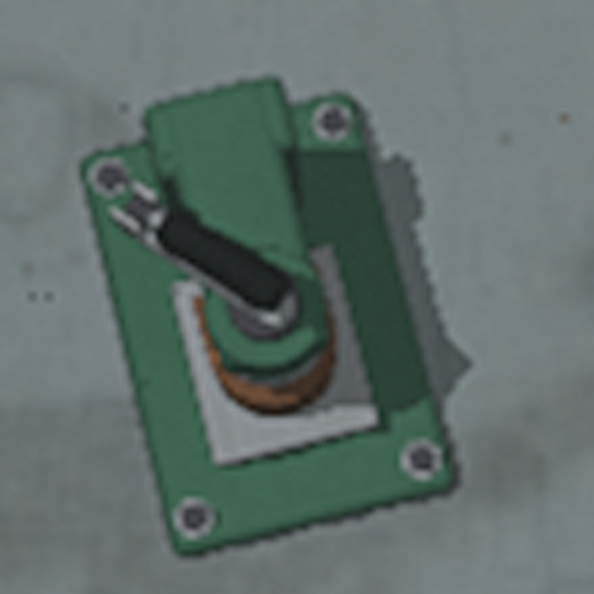

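View pics/sidec.png

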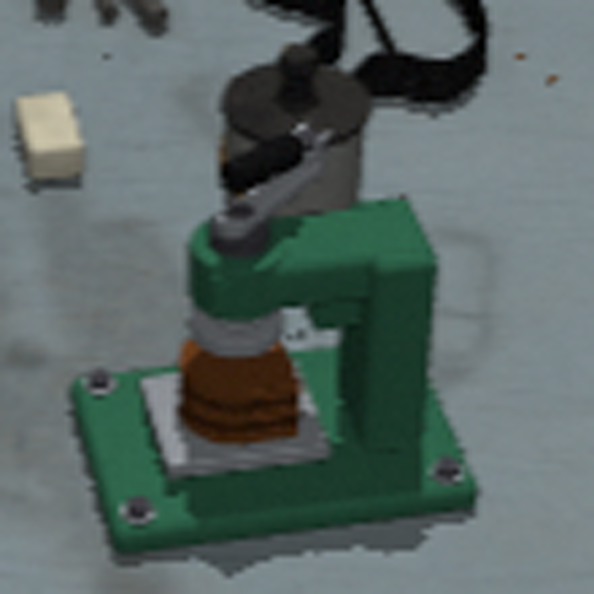

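```bash
cat > h.py <<'E'
import numpy as np, cv2
from station import *
def cam(n):
    f=grab_frame(n); return f
C={}
def setup(f):
    fl=240/np.tan(np.radians(f["vfov"]/2)); return fl,f["cx"],f["cy"],np.array(f["extrinsics"])
def ray(f,u,v):
    fl,cx,cy,E=setup(f); d=np.array([(u-cx)/fl,-(v-cy)/fl,-1.]); R=E[:3,:3]; return -R.T@E[:3,3], R.T@d
def atz(f,u,v,z):
    o,d=ray(f,u,v); return o+d*(z-o[2])/d[2]
def tri(r1,r2):
    A=[];b=[]
    for o,d in (r1,r2):
        d=d/np.linalg.norm(d);P=np.eye(3)-np.outer(d,d);A.append(P);b.append(P@o)
    x=np.linalg.solve(sum(A),sum(b)); return x,[np.linalg.norm(p@(x)-q) for p,q in zip(A,b)]
def proj(f,p):
    fl,cx,cy,E=setup(f); c=E[:3,:3]@p+E[:3,3]; return cx-fl*c[0]/c[2], cy+fl*c[1]/c[2]
E
python3 - <<'E'
from h import *
t=cam("top"); s=cam("side")
T=lambda x,y:(240+x/5.4,180+y/5.4)
S=lambda x,y:(285+x/5.4,180+y/5.4)
print("screws top",[atz(t,*T(*p),.02)[:2].round(4).tolist() for p in [(109,178),(333,121),(422,459),(194,517)]])
print("screws side",[atz(s,*S(*p),.02)[:2].round(4).tolist() for p in [(100,382),(138,511),(448,471)]])
print("pivot",atz(t,*T(138,208),.168),atz(s,*S(318,138),.168),tri(ray(t,*T(138,208)),ray(s,*S(318,138))))
print("end",atz(t,*T(280,300),.168),atz(s,*S(236,175),.168))
print("hub",atz(t,*T(262,318),.158),atz(s,*S(240,213),.158))
for n,(u,v) in dict(glue=(195,232),wax=(174,296),jar=(446,226),spool=(435,285)).items(): print(n,atz(t,u,v,.05).round(3))
E
```

```text
screws top [[0.6281, 0.1407], [0.6552, 0.0396], [0.5004, -0.0006], [0.4744, 0.0999]]
screws side [[0.476, 0.0979], [0.5019, -0.0033], [0.6568, 0.0371]]
pivot [0.57829448 0.11405118 0.168     ] [0.58377769 0.11355027 0.168     ] (array([0.58132203, 0.11462133, 0.16640702]), [np.float64(0.0025928451080543076), np.float64(0.002592845108054313)])
end [0.54188734 0.05839902 0.168     ] [0.54413284 0.07830192 0.168     ]
hub [0.53672482 0.06567273 0.158     ] [0.54688716 0.06054544 0.158     ]
glue [0.574 0.29  0.05 ]
wax [0.424 0.33  0.05 ]
jar [ 0.59  -0.303  0.05 ]
spool [ 0.45 -0.27  0.05]
```

```bash
cat >> h.py <<'E'
from scipy.spatial.transform import Rotation as Ro
def Rcur(s=None):
    s=s or get_state(); return Ro.from_euler('xyz',s["ee_rot"])
def down(yawz):  # tool x down, tool z at world angle yawz
    x=np.array([0,0,-1.]); z=np.array([np.cos(yawz),np.sin(yawz),0]); return Ro.from_matrix(np.c_[x,np.cross(z,x),z])
def rel(p,R=None,s=None):
    s=s or get_state(); R0=Rcur(s); sh=R0.inv().apply(np.array(p)-s["eef_pos"])
    w=(R0.inv()*R).as_rotvec() if R is not None else np.zeros(3)
    return sh.round(4),w.round(4)
E
python3 - <<'E'
from h import *
print(Rcur().as_matrix().round(3))
for a in (142,-38): print(a,rel([.545,.07,.26],down(np.radians(a))))
E
```

```text
[[-0.     0.945 -0.327]
 [-0.001 -0.327 -0.945]
 [-1.     0.     0.001]]
142 (array([-0.0335,  0.4922,  0.4306]), array([ 1.9012e+00,  4.0000e-04, -8.0000e-04]))
-38 (array([-0.0335,  0.4922,  0.4306]), array([-1.2404e+00,  7.0000e-04,  4.0000e-04]))
```

```bash
python3 -m crank '[[-0.0335,0.246,0.215,0.95,0,0,1],[-0.0335,0.246,0.215,0.95,0,0,1],[-0.0335,0.246,0.215,0.95,0,0,1],[-0.0335,0.246,0.215,0.95,0,0,1],[-0.0335,0.246,0.215,0.95,0,0,1],[-0.0335,0.492,0.431,1.90,0,0,1],[-0.0335,0.492,0.431,1.90,0,0,1],[-0.0335,0.492,0.431,1.90,0,0,1],[-0.0335,0.492,0.431,1.90,0,0,1],[-0.0335,0.492,0.431,1.90,0,0,1]]' 10
python3 - <<'E'
from h import *
a=down(np.radians(142)); print(rel([.545,.07,.26],a), get_state()["q"].round(3))
E
```

```text
t: 1.5
eef_pos: [0.5302, 0.0947, 0.2602]
ee_rot: [-1.945, 1.57, 0.554]
force: [2.0, 1.4, 0.1]
width: 0.0877
(array([ 0.0002,  0.0109, -0.0266]), array([ 0.0203, -0.0003,  0.0007])) [ 0.541  0.112 -0.236 -0.    -1.221 -1.184]
```

```bash
python3 -m crank '[[0,0,0,0,0,0,1],[0,0,0,0,0,0,1]]'
python3 - <<'E'
from h import *
a=down(np.radians(142)); print(rel([.545,.07,.26],a))
f=cam("wrist"); cv2.imwrite("pics/w1.png",f["pixels"][:,:,::-1])
print(get_state()["q"].round(3))
E
```

```text
t: 1.75
eef_pos: [0.5294, 0.0962, 0.2597]
ee_rot: [0.51, 1.57, 3.015]
force: [0.4, 0.5, -0.3]
width: 0.0876
(array([-0.0003,  0.0118, -0.0281]), array([ 0.0258,  0.0003, -0.0002]))
[ 0.546  0.112 -0.237 -0.    -1.221 -1.181]
```

View pics/w1.png

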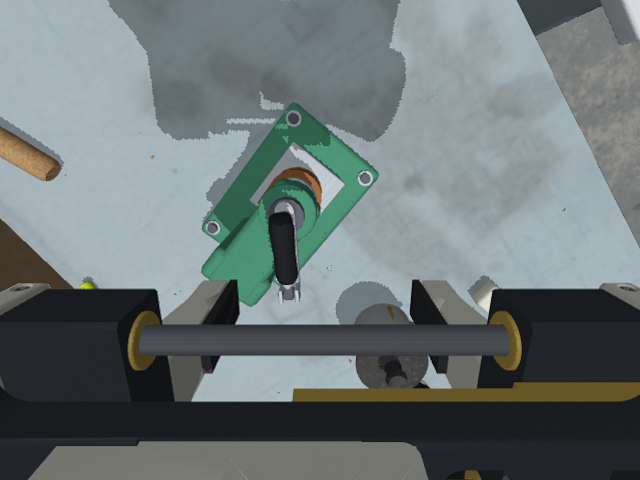

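Run:
```python
import cv2
a=cv2.imread("pics/w1.png")[170:310,220:360]; cv2.imwrite("pics/w1c.png",cv2.resize(a,None,fx=4.2,fy=4.2,interpolation=cv2.INTER_CUBIC))
```

```text
(no output)
```

View pics/w1c.png

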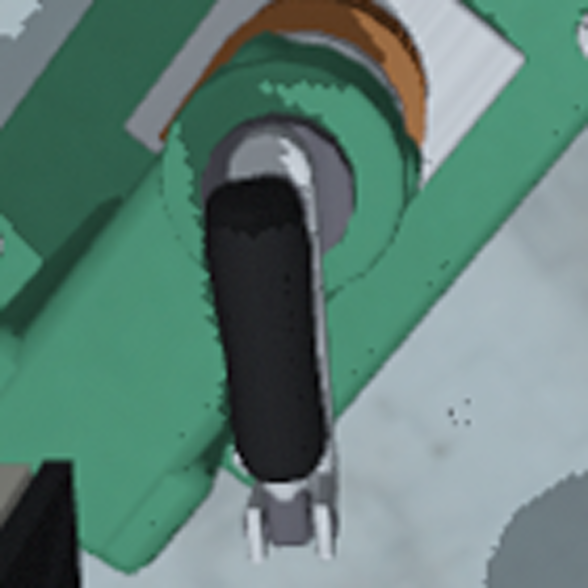

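Run:
```python
from h import *
f=cam("wrist"); t=cam("top")
W=lambda x,y:(220+x/4.2,170+y/4.2)
a=atz(f,*W(255,215),.168);b=atz(f,*W(285,465),.168);p=atz(f,*W(290,522),.168);h=atz(f,*W(280,192),.148)
print(a,b,p,h,np.degrees(np.arctan2(*(b-a)[1::-1])),np.linalg.norm(b-a),np.linalg.norm((p-h)[:2]),np.degrees(np.arctan2(*(p-h)[1::-1])))
print(f["extrinsics"].round(3).tolist())
for c in [(213,228),(365,178),(293,118)]: print(atz(f,*c,.02))
```

```text
[0.5460128  0.06403312 0.168     ] [0.57193988 0.10562932 0.168     ] [0.57854853 0.11556631 0.168     ] [0.54446258 0.0659103  0.148     ] 58.06454351079295 0.049014872258261094 0.0602293213063164 55.53267836895326
[[-0.805, 0.594, -0.0, 0.369], [-0.567, -0.768, -0.297, 0.421], [-0.176, -0.238, 0.955, -0.307], [0.0, 0.0, 0.0, 1.0]]
[0.65542552 0.04132427 0.02      ]
[0.47393684 0.10077427 0.02      ]
[ 5.00546041e-01 -2.04520929e-04  2.00000000e-02]
```

Run:
```python
from h import *
print(rel([.5489,.0724,.26],down(np.radians(146.5))))
```

```text
(array([ 0.    ,  0.0086, -0.0309]), array([-0.05  , -0.    ,  0.0003]))
```

```bash
python3 -m crank '[[0,0.0086,-0.031,-0.05,0,0,0.6],[0,0.0086,-0.031,-0.05,0,0,0.6],[0.05,0.0086,-0.031,-0.05,0,0,0.6],[0.05,0.0086,-0.031,-0.05,0,0,0.6]]'
python3 - <<'E'
from h import *
print(rel([.5489,.0724,.158],down(np.radians(146.5))))
f=cam("wrist"); cv2.imwrite("pics/w2.png",f["pixels"][:,:,::-1])
E
```

```text
t: 2.4
eef_pos: [0.5466, 0.0715, 0.207]
ee_rot: [0.899, 1.564, -2.828]
force: [-0.0, -0.4, 1.0]
width: 0.0549
(array([ 0.049 , -0.0022, -0.0016]), array([-0.0013,  0.0041, -0.0052]))
```

View pics/w2.png

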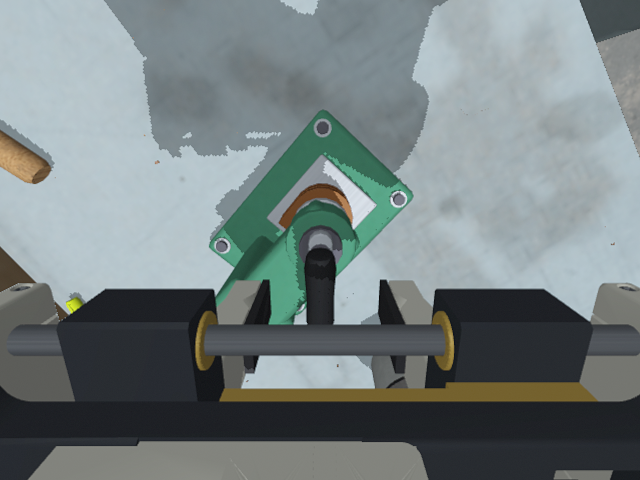

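```bash
python3 -m crank '[[0.025,-0.002,-0.0015,0,0,0,0.5],[0.049,-0.002,-0.0015,0,0,0,0.5],[0.049,-0.002,-0.0015,0,0,0,0.5],[0.049,-0.002,-0.0015,0,0,0,0.5]]'
python3 - <<'E'
from h import *
print(rel([.5489,.0724,.158],down(np.radians(146.5))))
E
python3 -m crank '[[0,0,0,0,0,0,0.2],[0,0,0,0,0,0,0.1],[0,0,0,0,0,0,0.1],[0,0,0,0,0,0,0.1],[0,0,0,0,0,0,0.1]]' 12
```

```text
t: 2.95
eef_pos: [0.5528, 0.0727, 0.163]
ee_rot: [-2.361, 1.568, 0.194]
force: [-0.6, -1.1, 0.7]
width: 0.0437
(array([0.005 , 0.0024, 0.0031]), array([-0.0014, -0.0018,  0.0018]))
t: 3.58
eef_pos: [0.5509, 0.0724, 0.1608]
ee_rot: [0.215, 1.569, 2.769]
force: [-3.2, 3.1, 2.0]
width: 0.0177
```

```bash
python3 -m crank '[[-0.0066,-0.0004,0.001,0,0,0,0.1],[-0.0131,-0.0017,0.001,0,0,0,0.1],[-0.0195,-0.0039,0.001,0,0,0,0.1],[-0.0254,-0.0068,0.001,0,0,0,0.1],[-0.0309,-0.0105,0.001,0,0,0,0.1],[-0.0359,-0.0149,0.001,0,0,0,0.1],[-0.0359,-0.0149,0.001,0,0,0,0.1]]'
python3 - <<'E'
from h import *
f=cam("wrist"); cv2.imwrite("pics/w3.png",f["pixels"][:,:,::-1])
print(get_state()["force"])
E
```

```text
t: 4.45
eef_pos: [0.5591, 0.085, 0.1974]
ee_rot: [2.047, 1.571, -1.681]
force: [-3.3, 1.6, -1.2]
width: 0.0177
[-2.64090129  2.55080096 -1.08859247]
```

View pics/w3.png

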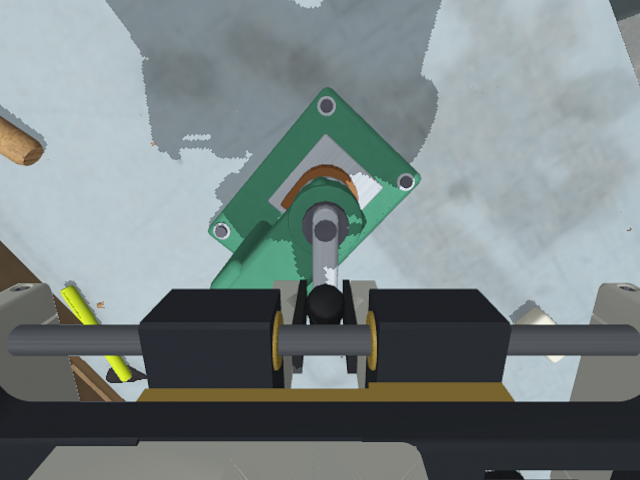

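```bash
python3 -m crank '[[-0.0057,-0.0068,0.001,0,0,0,0.1],[-0.0101,-0.0144,0.001,0,0,0,0.1],[-0.0132,-0.0227,0.001,0,0,0,0.1],[-0.0147,-0.0315,0.001,0,0,0,0.1],[-0.0149,-0.0359,0.001,0,0,0,0.1],[-0.0149,-0.039,0.001,0,0,0,0.1],[-0.0149,-0.039,0.001,0,0,0,0.1]]'
python3 - <<'E'
from h import *
for n in ("wrist","side"):
    f=cam(n); cv2.imwrite(f"pics/{n[0]}4.png",f["pixels"][:,:,::-1])
a=cv2.imread("pics/s4.png")[150:290,270:410]; cv2.imwrite("pics/s4c.png",cv2.resize(a,None,fx=4,fy=4,interpolation=cv2.INTER_CUBIC))
s=get_state();print(s["force"],s["eef_pos"])
E
```

```text
t: 5.38
eef_pos: [0.5809, 0.1184, 0.2126]
ee_rot: [-2.376, 1.569, 0.179]
force: [1.0, -3.9, 5.0]
width: 0.0173
[ 0.97424183 -3.49168223  5.02574575] [0.58082891 0.11842728 0.2125926 ]
```

View pics/w4.png

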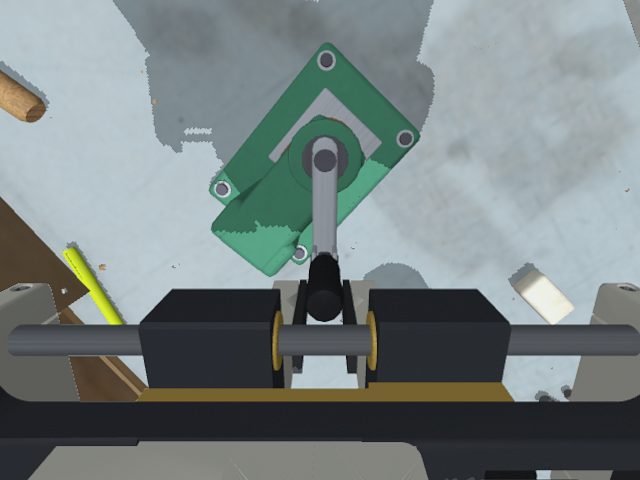

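View pics/s4c.png

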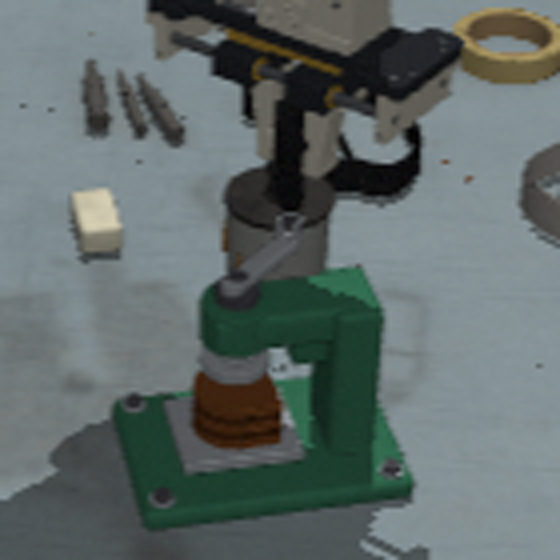

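Run:
```python
from h import *
f=cam("wrist"); s=get_state()
print(atz(f,325,159,.158),atz(f,325,159,.152), Rcur(s).as_matrix().round(3).tolist(), s["t"])
print(tri(ray(f,325,159),ray(f,325,158)) if 0 else "")
h=atz(f,325,159,.158); print(np.linalg.norm((h-s["eef_pos"])[:2]),np.degrees(np.arctan2(*(s["eef_pos"]-h)[1::-1])))
```

```text
[0.54469631 0.06435061 0.158     ] [0.54495087 0.06473459 0.152     ] [[0.002, -0.554, -0.833], [0.001, -0.833, 0.554], [-1.0, -0.002, -0.002]] 5.525

0.06504406513572955 56.248783618914615
```

```bash
python3 -m crank '[[0.0033,-0.0,-0.0,0,0,0,0.1]]' 25 >/dev/null
python3 - <<'E'
from h import *
s=get_state(); print(s["eef_pos"],s["force"],s["width"])
E
```

```text
[0.58163907 0.11849505 0.21178126] [-7.19980331 -2.27085725 30.12357805] 0.017274277376857345
```

```bash
python3 -m crank '[[-0.0036,0,0,0,0,0,0.1],[-0.0036,0,0,0,0,0,0.1]]'
python3 - <<'E'
from h import *
s=get_state(); print(s["eef_pos"],s["force"],s["width"])
E
```

```text
t: 5.9
eef_pos: [0.5807, 0.1186, 0.2125]
ee_rot: [-2.102, 1.569, 0.453]
force: [2.1, -1.7, 3.7]
width: 0.0176
[0.58074934 0.11855781 0.21249714] [ 2.09624185 -1.69607409  3.70112888] 0.017573114834806256
```

Now the first arc, about 1 rad.

```bash
python3 -m crank '[[0,0.0025,-0.0062,0,0,0,0.1],[0,0.0042,-0.0123,0,0,0,0.1],[0,0.0058,-0.0183,0,0,0,0.1],[0,0.0079,-0.0241,0,0,0,0.1],[0,0.0106,-0.0297,0,0,0,0.1],[0,0.0138,-0.035,0,0,0,0.1],[0,0.0176,-0.0399,0,0,0,0.1],[0,0.0218,-0.0445,0,0,0,0.1],[0,0.0265,-0.0486,0,0,0,0.1],[0,0.0315,-0.0522,0,0,0,0.1]]' 25
cat > an.py <<'E'
from h import *
S=np.array([.5447,.0645])
s=get_state(); p=s["eef_pos"]; d=p[:2]-S; r=np.linalg.norm(d); a=np.arctan2(d[1],d[0]); e=d/r; cw=np.array([e[1],-e[0]])
F=s["force"]
print("t %.2f r %.4f ang %.2f deg  pos %s | Fout %.2f Fcw %.2f Fz %.2f qd %.3f w %.4f"%(s["t"],r,np.degrees(a),p.round(4),F[:2]@e,F[:2]@cw,F[2],np.abs(s["qd"]).max(),s["width"]))
E
python3 an.py
```

```text
t: 7.15
eef_pos: [0.6072, 0.065, 0.2124]
ee_rot: [-1.68, 1.567, 0.875]
force: [1.0, 6.8, 3.8]
width: 0.0172
t 7.15 r 0.0625 ang 0.44 deg  pos [0.6072 0.065  0.2124] | Fout 1.06 Fcw -6.75 Fz 3.81 qd 0.077 w 0.0172
```

```bash
cat > rows.py <<'E'
import sys,numpy as np
d0,step,n,ncall=float(sys.argv[1]),float(sys.argv[2]),int(sys.argv[3]),int(sys.argv[4])
r=.062
for c in range(ncall):
    print("%.2f:"%d0,[[round(float(-r*(np.cos(d0+step*k)-np.cos(d0))),4),round(float(-r*(np.sin(d0+step*k)-np.sin(d0))),4)] for k in range(1,n+1)]); d0+=step*n
E
python3 rows.py 1.0 0.06 5 8
```

```text
1.00: [[0.0032, -0.0019], [0.0065, -0.0036], [0.0099, -0.0052], [0.0134, -0.0065], [0.0169, -0.0076]]
1.30: [[0.0036, -0.0009], [0.0073, -0.0016], [0.011, -0.002], [0.0147, -0.0022], [0.0184, -0.0022]]
1.60: [[0.0037, 0.0002], [0.0074, 0.0007], [0.0111, 0.0013], [0.0147, 0.0022], [0.0182, 0.0033]]
1.90: [[0.0035, 0.0013], [0.0069, 0.0028], [0.0102, 0.0045], [0.0134, 0.0064], [0.0164, 0.0085]]
2.20: [[0.0029, 0.0023], [0.0057, 0.0047], [0.0084, 0.0073], [0.0109, 0.0101], [0.0132, 0.013]]
2.50: [[0.0021, 0.003], [0.0041, 0.0062], [0.0058, 0.0095], [0.0074, 0.0129], [0.0087, 0.0163]]
2.80: [[0.0011, 0.0035], [0.0021, 0.0071], [0.0028, 0.0108], [0.0033, 0.0145], [0.0035, 0.0182]]
3.10: [[0.0, 0.0037], [-0.0001, 0.0074], [-0.0005, 0.0111], [-0.0012, 0.0148], [-0.002, 0.0184]]
```

```bash
python3 -m crank '[[0,0.0032,-0.0019,0,0,0,0.1],[0,0.0065,-0.0036,0,0,0,0.1],[0,0.0099,-0.0052,0,0,0,0.1],[0,0.0134,-0.0065,0,0,0,0.1],[0,0.0169,-0.0076,0,0,0,0.1]]' >/dev/null; python3 an.py
python3 -m crank '[[0,0.0036,-0.0009,0,0,0,0.1],[0,0.0073,-0.0016,0,0,0,0.1],[0,0.011,-0.002,0,0,0,0.1],[0,0.0147,-0.0022,0,0,0,0.1],[0,0.0184,-0.0022,0,0,0,0.1]]' >/dev/null; python3 an.py
```

```text
t 7.78 r 0.0616 ang -16.89 deg  pos [0.6036 0.0466 0.2123] | Fout -2.17 Fcw -6.19 Fz 5.26 qd 0.038 w 0.0172
t 8.40 r 0.0603 ang -34.12 deg  pos [0.5946 0.0307 0.2122] | Fout -7.89 Fcw -7.15 Fz 7.13 qd 0.039 w 0.0172
```

```bash
sed -i 's/^S=.*/S=np.array([.5467,.0675])/' an.py
cat > rows.py <<'E'
import sys,numpy as np
# args: cur cmd x,y (world), start ang deg, step rad, n, ncall
x,y,a0,step,n,nc=map(float,sys.argv[1:7]); n=int(n); nc=int(nc)
S=np.array([float(v) for v in sys.argv[7].split(",")]) if len(sys.argv)>7 else np.array([.5467,.0675]); r=.0605
ty=np.array([-.554,-.833]); tz=np.array([-.833,.554])
p=np.array([x,y]); a=np.radians(a0)
for c in range(nc):
    q=p.copy(); out=[]
    for k in range(1,n+1):
        b=a-step*k; d=S+r*np.array([np.cos(b),np.sin(b)])-p; out.append([0,round(float(d@ty),4),round(float(d@tz),4),0,0,0,.1]); q=p+ty*out[-1][1]+tz*out[-1][2]
    a-=step*n; p=q; print(out, "end cmd",p.round(5).tolist(),"ang %.2f"%np.degrees(a))
E
python3 an.py; python3 rows.py .5952 .0286 -35.4 .06 5 2
```

```text
t 8.40 r 0.0605 ang -37.54 deg  pos [0.5946 0.0307 0.2122] | Fout -8.30 Fcw -6.67 Fz 7.13 qd 0.039 w 0.0172
[[0, -0.0, 0.0017, 0, 0, 0, 0.1], [0, 0.0036, 0.0021, 0, 0, 0, 0.1], [0, 0.0071, 0.0028, 0, 0, 0, 0.1], [0, 0.0107, 0.0036, 0, 0, 0, 0.1], [0, 0.0141, 0.0047, 0, 0, 0, 0.1]] end cmd [0.58347, 0.01946] ang -52.59
[[0, 0.0034, 0.0013, 0, 0, 0, 0.1], [0, 0.0067, 0.0028, 0, 0, 0, 0.1], [0, 0.01, 0.0045, 0, 0, 0, 0.1], [0, 0.0131, 0.0063, 0, 0, 0, 0.1], [0, 0.0161, 0.0084, 0, 0, 0, 0.1]] end cmd [0.56756, 0.0107] ang -69.78
```

```bash
python3 -m crank '[[0,0,0.0017,0,0,0,0.1],[0,0.0036,0.0021,0,0,0,0.1],[0,0.0071,0.0028,0,0,0,0.1],[0,0.0107,0.0036,0,0,0,0.1],[0,0.0141,0.0047,0,0,0,0.1]]' >/dev/null; python3 an.py
python3 -m crank '[[0,0.0034,0.0013,0,0,0,0.1],[0,0.0067,0.0028,0,0,0,0.1],[0,0.01,0.0045,0,0,0,0.1],[0,0.0131,0.0063,0,0,0,0.1],[0,0.0161,0.0084,0,0,0,0.1]]' >/dev/null; python3 an.py
```

```text
t 9.03 r 0.0594 ang -51.39 deg  pos [0.5837 0.0211 0.2123] | Fout -5.88 Fcw -6.02 Fz 4.10 qd 0.049 w 0.0170
t 9.65 r 0.0586 ang -68.43 deg  pos [0.5683 0.013  0.2122] | Fout -9.37 Fcw -6.92 Fz 3.35 qd 0.057 w 0.0171
```

Run:
```python
import numpy as np
from scipy.optimize import least_squares
P=np.array([[.5807,.1186],[.6072,.065],[.6036,.0466],[.5946,.0307],[.5837,.0211],[.5683,.0130]])
F=np.array([-3.,1,-2,-8,-6,-9])
for fixed in (True,False):
    f=lambda v:np.linalg.norm(P-v[:2],axis=1)-(.0602 if fixed else v[2])+v[3]*F
    r=least_squares(f,[.5467,.0675,.06,0],x_scale=[.001,.001,.001,1e-4]); print(r.x,(r.fun*1e3).round(2))
```

```text
[ 5.47421332e-01  6.87144360e-02  6.14107689e-01 -2.71455466e-05] [-0.15 -0.33  0.23  0.61 -0.18 -0.46]
[5.49966921e-01 6.91738253e-02 5.76951838e-02 1.61136939e-04] [ 0.02 -0.15  0.17 -0.06  0.07 -0.06]
```

```bash
sed -i 's/^S=.*/S=np.array([.5475,.0688])/' an.py; sed -i 's/r=.0605/r=.0602/' rows.py;python3 an.py; python3 rows.py .56756 .0107 -70.9 .06 5 2 .5475,.0688
```

```text
t 9.65 r 0.0596 ang -69.60 deg  pos [0.5683 0.013  0.2122] | Fout -9.51 Fcw -6.73 Fz 3.35 qd 0.057 w 0.0171
[[0, 0.002, 0.0032, 0, 0, 0, 0.1], [0, 0.0047, 0.0057, 0, 0, 0, 0.1], [0, 0.0072, 0.0083, 0, 0, 0, 0.1], [0, 0.0095, 0.011, 0, 0, 0, 0.1], [0, 0.0117, 0.0139, 0, 0, 0, 0.1]] end cmd [0.5495, 0.00865] ang -88.09
[[0, 0.002, 0.003, 0, 0, 0, 0.1], [0, 0.0039, 0.0061, 0, 0, 0, 0.1], [0, 0.0055, 0.0093, 0, 0, 0, 0.1], [0, 0.0069, 0.0126, 0, 0, 0, 0.1], [0, 0.0082, 0.016, 0, 0, 0, 0.1]] end cmd [0.53163, 0.01069] ang -105.28
```

```bash
python3 -m crank '[[0,0.002,0.0032,0,0,0,0.1],[0,0.0047,0.0057,0,0,0,0.1],[0,0.0072,0.0083,0,0,0,0.1],[0,0.0095,0.011,0,0,0,0.1],[0,0.0117,0.0139,0,0,0,0.1]]' >/dev/null; python3 an.py
python3 -m crank '[[0,0.002,0.003,0,0,0,0.1],[0,0.0039,0.0061,0,0,0,0.1],[0,0.0055,0.0093,0,0,0,0.1],[0,0.0069,0.0126,0,0,0,0.1],[0,0.0082,0.016,0,0,0,0.1]]' >/dev/null; python3 an.py
python3 rows.py .53163 .01069 -105.28 .06 5 4 .5475,.0688
python3 - <<'E'
from h import *
f=cam("side"); a=f["pixels"][150:290,270:410,::-1]; cv2.imwrite("pics/s5c.png",cv2.resize(a,None,fx=4,fy=4,interpolation=cv2.INTER_CUBIC))
E
```

```text
t 10.28 r 0.0587 ang -86.85 deg  pos [0.5507 0.0101 0.2123] | Fout -5.62 Fcw -6.14 Fz 0.10 qd 0.060 w 0.0176
t 10.90 r 0.0584 ang -104.13 deg  pos [0.5332 0.0122 0.2123] | Fout -7.20 Fcw -5.11 Fz 0.23 qd 0.057 w 0.0172
[[0, 0.001, 0.0035, 0, 0, 0, 0.1], [0, 0.0018, 0.007, 0, 0, 0, 0.1], [0, 0.0024, 0.0106, 0, 0, 0, 0.1], [0, 0.0028, 0.0141, 0, 0, 0, 0.1], [0, 0.003, 0.0178, 0, 0, 0, 0.1]] end cmd [0.51514, 0.01805] ang -122.47
[[0, -0.0, 0.0036, 0, 0, 0, 0.1], [0, -0.0003, 0.0072, 0, 0, 0, 0.1], [0, -0.0007, 0.0107, 0, 0, 0, 0.1], [0, -0.0014, 0.0143, 0, 0, 0, 0.1], [0, -0.0023, 0.0178, 0, 0, 0, 0.1]] end cmd [0.50159, 0.02983] ang -139.66
[[0, -0.0011, 0.0034, 0, 0, 0, 0.1], [0, -0.0024, 0.0068, 0, 0, 0, 0.1], [0, -0.0039, 0.0101, 0, 0, 0, 0.1], [0, -0.0056, 0.0133, 0, 0, 0, 0.1], [0, -0.0075, 0.0163, 0, 0, 0, 0.1]] end cmd [0.49216, 0.04511] ang -156.85
[[0, -0.0021, 0.003, 0, 0, 0, 0.1], [0, -0.0043, 0.0058, 0, 0, 0, 0.1], [0, -0.0067, 0.0085, 0, 0, 0, 0.1], [0, -0.0093, 0.0111, 0, 0, 0, 0.1], [0, -0.012, 0.0134, 0, 0, 0, 0.1]] end cmd [0.48765, 0.06253] ang -174.03
```

View pics/s5c.png

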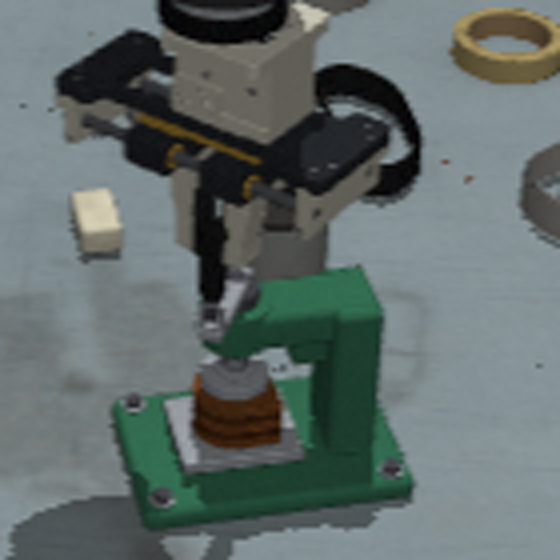

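Run:
```python
import numpy as np
from scipy.optimize import least_squares
P=np.array([[.5807,.1186],[.6072,.065],[.6036,.0466],[.5946,.0307],[.5837,.0211],[.5683,.0130],[.5507,.0101],[.5332,.0122]])
F=np.array([-3.,1,-2,-8,-6,-9,-5.6,-7.2])
for k in (0,1e-4,2e-4,None):
  for R in (.06,None):
    f=lambda v:np.linalg.norm(P-v[:2],axis=1)-(R or v[2])+(v[3] if k is None else k)*F
    r=least_squares(f,[.5467,.0675,.06,0],x_scale=[.001,.001,.001,1e-4]); print(k,R,r.x.round(5),(r.fun*1e3).round(2))
```

```text
0 0.06 [0.5479  0.06946 0.06    0.     ] [-0.92 -0.53  0.21  0.69  0.17  0.04 -0.57 -0.88]
0 None [0.54907 0.06875 0.05885 0.     ] [ 0.19 -0.59  0.01  0.49  0.06  0.13 -0.17 -0.11]
0.0001 0.06 [0.54765 0.07003 0.06    0.     ] [-1.55 -0.14  0.45  0.44  0.17 -0.25 -0.55 -1.11]
0.0001 None [0.54935 0.06899 0.05833 0.     ] [ 0.05 -0.25  0.16  0.14  0.01 -0.12  0.02 -0.01]
0.0002 0.06 [0.54741 0.07059 0.06    0.     ] [-2.18  0.25  0.7   0.19  0.17 -0.54 -0.54 -1.34]
0.0002 None [0.54964 0.06924 0.05782 0.     ] [-0.1   0.1   0.3  -0.2  -0.05 -0.36  0.21  0.1 ]
None 0.06 [ 5.4803e-01  6.9150e-02  6.0810e-02 -6.0000e-05] [-0.57 -0.74  0.08  0.83  0.17  0.19 -0.58 -0.75]
None None [5.4942e-01 6.9050e-02 5.8220e-02 1.2000e-04] [ 0.02 -0.17  0.19  0.07 -0.01 -0.17  0.06  0.02]
```

```bash
sed -i 's/^S=.*/S=np.array([.5493,.0690])/' an.py; sed -i 's/r=.0602/r=.0588/' rows.py;python3 an.py; python3 rows.py .53163 .01069 -106.9 .06 5 5 .5493,.0690
python3 - <<'E'
import numpy as np
S=np.array([.5493,.069])
for p,F in [((.6072,.065),(1.0,6.8)),((.5807,.1186),(2.1,-1.7))]:
    d=np.array(p)-S; e=d/np.linalg.norm(d); print(np.degrees(np.arctan2(d[1],d[0])), np.dot(F,e),np.dot(F,[e[1],-e[0]]))
E
```

```text
t 10.95 r 0.0591 ang -106.17 deg  pos [0.5328 0.0122 0.2123] | Fout -7.28 Fcw -4.46 Fz -1.17 qd 0.008 w 0.0175
[[0, -0.0011, 0.0041, 0, 0, 0, 0.1], [0, -0.0004, 0.0075, 0, 0, 0, 0.1], [0, 0.0001, 0.011, 0, 0, 0, 0.1], [0, 0.0004, 0.0145, 0, 0, 0, 0.1], [0, 0.0005, 0.0181, 0, 0, 0, 0.1]] end cmd [0.51628, 0.0203] ang -124.09
[[0, -0.0002, 0.0035, 0, 0, 0, 0.1], [0, -0.0005, 0.007, 0, 0, 0, 0.1], [0, -0.0011, 0.0105, 0, 0, 0, 0.1], [0, -0.0018, 0.0139, 0, 0, 0, 0.1], [0, -0.0028, 0.0173, 0, 0, 0, 0.1]] end cmd [0.50342, 0.03222] ang -141.28
[[0, -0.0012, 0.0033, 0, 0, 0, 0.1], [0, -0.0025, 0.0066, 0, 0, 0, 0.1], [0, -0.0041, 0.0097, 0, 0, 0, 0.1], [0, -0.0059, 0.0128, 0, 0, 0, 0.1], [0, -0.0078, 0.0158, 0, 0, 0, 0.1]] end cmd [0.49458, 0.04747] ang -158.47
[[0, -0.0021, 0.0028, 0, 0, 0, 0.1], [0, -0.0043, 0.0055, 0, 0, 0, 0.1], [0, -0.0068, 0.008, 0, 0, 0, 0.1], [0, -0.0093, 0.0105, 0, 0, 0, 0.1], [0, -0.0121, 0.0127, 0, 0, 0, 0.1]] end cmd [0.4907, 0.06458] ang -175.65
[[0, -0.0028, 0.0021, 0, 0, 0, 0.1], [0, -0.0058, 0.004, 0, 0, 0, 0.1], [0, -0.0088, 0.0057, 0, 0, 0, 0.1], [0, -0.012, 0.0073, 0, 0, 0, 0.1], [0, -0.0153, 0.0086, 0, 0, 0, 0.1]] end cmd [0.49201, 0.08209] ang -192.84
-3.951978449918927 0.528963738693307 -6.852751079905616
57.66355060567357 -0.3130980111465709 2.683648567792747
```

```bash
python3 -m crank '[[0,-0.0011,0.0041,0,0,0,0.1],[0,-0.0004,0.0075,0,0,0,0.1],[0,0.0001,0.011,0,0,0,0.1],[0,0.0004,0.0145,0,0,0,0.1],[0,0.0005,0.0181,0,0,0,0.1]]' >/dev/null; python3 an.py
python3 -m crank '[[0,-0.0002,0.0035,0,0,0,0.1],[0,-0.0005,0.007,0,0,0,0.1],[0,-0.0011,0.0105,0,0,0,0.1],[0,-0.0018,0.0139,0,0,0,0.1],[0,-0.0028,0.0173,0,0,0,0.1]]' >/dev/null; python3 an.py
```

```text
t 11.57 r 0.0588 ang -123.49 deg  pos [0.5169 0.02   0.2123] | Fout -0.95 Fcw -6.35 Fz 1.37 qd 0.049 w 0.0175
t 12.20 r 0.0591 ang -140.61 deg  pos [0.5036 0.0315 0.2123] | Fout 0.51 Fcw -5.91 Fz 3.12 qd 0.059 w 0.0175
```

```bash
python3 -m crank '[[0,-0.0012,0.0033,0,0,0,0.1],[0,-0.0025,0.0066,0,0,0,0.1],[0,-0.0041,0.0097,0,0,0,0.1],[0,-0.0059,0.0128,0,0,0,0.1],[0,-0.0078,0.0158,0,0,0,0.1]]' >/dev/null; python3 an.py
```

```text
t 12.82 r 0.0596 ang -157.56 deg  pos [0.4943 0.0463 0.2122] | Fout -0.61 Fcw -5.45 Fz 4.01 qd 0.063 w 0.0174
```

Run:
```python
from h import *
f=cam("side"); a=f["pixels"][200:290,290:380,::-1]; cv2.imwrite("pics/s6c.png",cv2.resize(a,None,fx=6,fy=6,interpolation=cv2.INTER_CUBIC))
```

```text
(no output)
```

View pics/s6c.png

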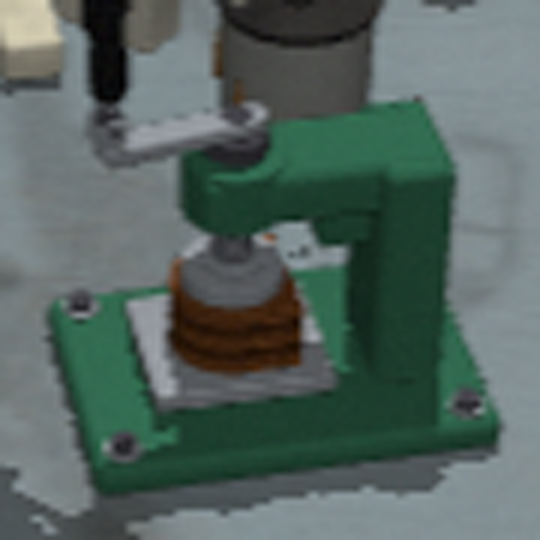

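```bash
python3 -m crank '[[0,-0.0021,0.0028,0,0,0,0.1],[0,-0.0043,0.0055,0,0,0,0.1],[0,-0.0068,0.008,0,0,0,0.1],[0,-0.0093,0.0105,0,0,0,0.1],[0,-0.0121,0.0127,0,0,0,0.1]]' >/dev/null; python3 an.py; python3 rows.py 0.4907 0.06458 -175.65 .05 4 5 .5493,.0690
```

```text
t 13.50 r 0.0599 ang -174.11 deg  pos [0.4897 0.0629 0.2122] | Fout 1.07 Fcw -6.96 Fz 6.32 qd 0.058 w 0.0176
[[0, -0.0023, 0.0018, 0, 0, 0, 0.1], [0, -0.0048, 0.0034, 0, 0, 0, 0.1], [0, -0.0073, 0.0049, 0, 0, 0, 0.1], [0, -0.0099, 0.0063, 0, 0, 0, 0.1]] end cmd [0.49094, 0.07632] ang -187.11
[[0, -0.0026, 0.0012, 0, 0, 0, 0.1], [0, -0.0054, 0.0023, 0, 0, 0, 0.1], [0, -0.0081, 0.0033, 0, 0, 0, 0.1], [0, -0.011, 0.0041, 0, 0, 0, 0.1]] end cmd [0.49362, 0.08775] ang -198.57
[[0, -0.0028, 0.0007, 0, 0, 0, 0.1], [0, -0.0057, 0.0013, 0, 0, 0, 0.1], [0, -0.0086, 0.0017, 0, 0, 0, 0.1], [0, -0.0115, 0.0019, 0, 0, 0, 0.1]] end cmd [0.4984, 0.09838] ang -210.03
[[0, -0.003, 0.0001, 0, 0, 0, 0.1], [0, -0.0059, 0.0001, 0, 0, 0, 0.1], [0, -0.0088, -0.0001, 0, 0, 0, 0.1], [0, -0.0118, -0.0004, 0, 0, 0, 0.1]] end cmd [0.50527, 0.10799] ang -221.49
[[0, -0.0029, -0.0005, 0, 0, 0, 0.1], [0, -0.0057, -0.0011, 0, 0, 0, 0.1], [0, -0.0086, -0.0019, 0, 0, 0, 0.1], [0, -0.0114, -0.0028, 0, 0, 0, 0.1]] end cmd [0.51392, 0.11594] ang -232.95
```

```bash
python3 -m crank '[[0,-0.0023,0.0018,0,0,0,0.1],[0,-0.0048,0.0034,0,0,0,0.1],[0,-0.0073,0.0049,0,0,0,0.1],[0,-0.0099,0.0063,0,0,0,0.1]]' >/dev/null; python3 an.py
```

```text
t 14.00 r 0.0602 ang 175.08 deg  pos [0.4893 0.0742 0.2121] | Fout 2.45 Fcw -7.60 Fz 8.21 qd 0.041 w 0.0174
```

```bash
sed -i 's/r=.0588/r=.0598/' rows.py; python3 rows.py 0.49094 0.07632 -187.11 .05 3 6 .5482,.0690
```

```text
[[0, -0.0016, 0.003, 0, 0, 0, 0.1], [0, -0.0044, 0.0042, 0, 0, 0, 0.1], [0, -0.0072, 0.0052, 0, 0, 0, 0.1]] end cmd [0.4906, 0.0852] ang -195.70
[[0, -0.0029, 0.0008, 0, 0, 0, 0.1], [0, -0.0058, 0.0015, 0, 0, 0, 0.1], [0, -0.0087, 0.0021, 0, 0, 0, 0.1]] end cmd [0.49367, 0.09361] ang -204.30
[[0, -0.003, 0.0004, 0, 0, 0, 0.1], [0, -0.006, 0.0006, 0, 0, 0, 0.1], [0, -0.0089, 0.0008, 0, 0, 0, 0.1]] end cmd [0.49793, 0.10147] ang -212.89
[[0, -0.003, -0.0001, 0, 0, 0, 0.1], [0, -0.006, -0.0003, 0, 0, 0, 0.1], [0, -0.009, -0.0006, 0, 0, 0, 0.1]] end cmd [0.50342, 0.10863] ang -221.49
[[0, -0.0029, -0.0005, 0, 0, 0, 0.1], [0, -0.0059, -0.0011, 0, 0, 0, 0.1], [0, -0.0087, -0.0019, 0, 0, 0, 0.1]] end cmd [0.50982, 0.11482] ang -230.08
[[0, -0.0029, -0.0009, 0, 0, 0, 0.1], [0, -0.0057, -0.002, 0, 0, 0, 0.1], [0, -0.0084, -0.0032, 0, 0, 0, 0.1]] end cmd [0.51714, 0.12005] ang -238.68
```

```bash
python3 -m crank '[[0,-0.0016,0.003,0,0,0,0.1],[0,-0.0044,0.0042,0,0,0,0.1],[0,-0.0072,0.0052,0,0,0,0.1]]' >/dev/null; python3 an.py;  python3 - <<'E'
from h import *
f=cam("side"); a=f["pixels"][180:290,280:390,::-1]; cv2.imwrite("pics/s7c.png",cv2.resize(a,None,fx=5.4,fy=5.4,interpolation=cv2.INTER_CUBIC))
E
```

```text
t 14.38 r 0.0609 ang 166.59 deg  pos [0.49   0.0831 0.2122] | Fout -3.93 Fcw -8.87 Fz 4.35 qd 0.035 w 0.0175
```

View pics/s7c.png

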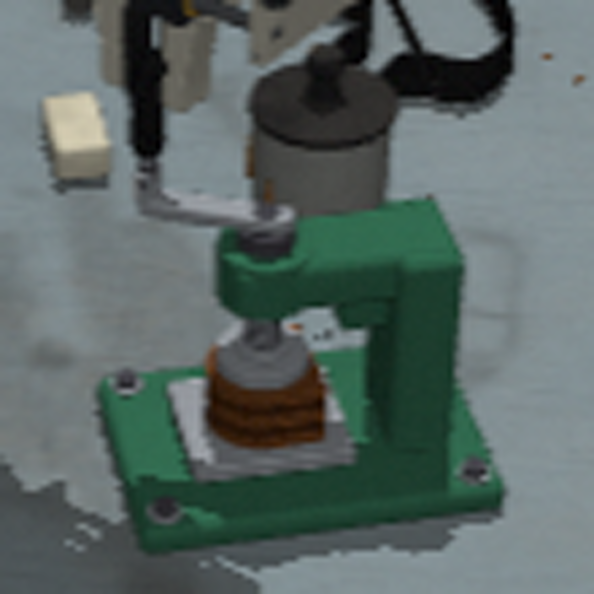

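```bash
python3 -m crank '[[0,-0.0029,0.0008,0,0,0,0.1],[0,-0.0058,0.0015,0,0,0,0.1],[0,-0.0087,0.0021,0,0,0,0.1]]' >/dev/null; python3 an.py
```

```text
t 14.80 r 0.0611 ang 158.76 deg  pos [0.4924 0.0911 0.2121] | Fout -2.78 Fcw -9.44 Fz 6.84 qd 0.029 w 0.0174
```

```bash
python3 -m crank '[[0,-0.003,0.0004,0,0,0,0.1],[0,-0.006,0.0006,0,0,0,0.1],[0,-0.0089,0.0008,0,0,0,0.1]]' >/dev/null; python3 an.py
```

```text
t 15.18 r 0.0612 ang 150.85 deg  pos [0.4959 0.0988 0.2121] | Fout -1.18 Fcw -10.53 Fz 9.42 qd 0.028 w 0.0170
```

```bash
python3 -m crank '[[0,0.001,0,0,0,0,0.5],[0,0.001,0,0,0,0,0.5],[0,0.001,0,0,0,0,0.5],[-0.03,0.001,0,0,0,0,0.5],[-0.06,0.001,0,0,0,0,0.5],[-0.1,0.001,0,0,0,0,0.5],[-0.1,0.001,0,0,0,0,0.5],[-0.1,0.001,0,0,0,0,0.5]]'
python3 - <<'E'
from h import *
f=cam("side"); cv2.imwrite("pics/s8.png",f["pixels"][:,:,::-1]); a=f["pixels"][160:290,270:400,::-1]; cv2.imwrite("pics/s8c.png",cv2.resize(a,None,fx=4.5,fy=4.5,interpolation=cv2.INTER_CUBIC))
f=cam("wrist"); cv2.imwrite("pics/w8.png",f["pixels"][:,:,::-1])
E
```

```text
t: 16.18
eef_pos: [0.4964, 0.1003, 0.3115]
ee_rot: [-0.136, 1.57, 2.418]
force: [-0.5, -0.8, -1.0]
width: 0.0438
```

View pics/s8c.png

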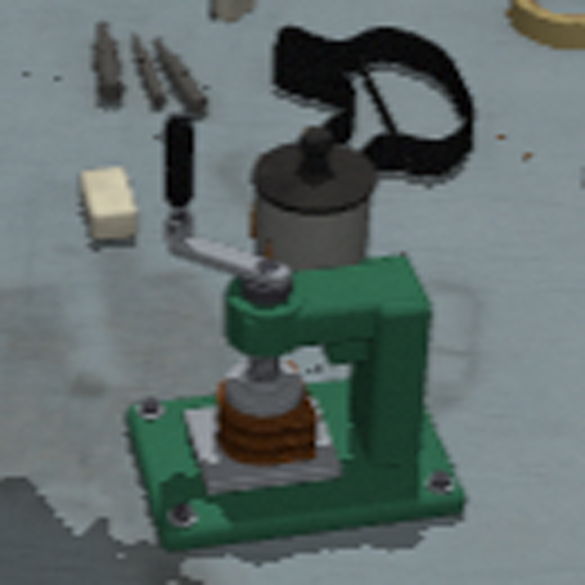

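View pics/w8.png

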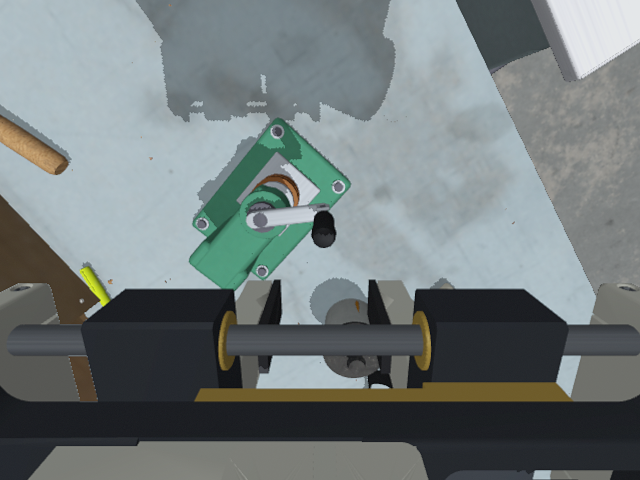

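Run:
```python
from h import *
f=cam("wrist"); h=atz(f,260,219,.158); p=atz(f,323,209,.160); d=(p-h)[:2]; print(h,p,np.linalg.norm(d),np.degrees(np.arctan2(d[1],d[0])), get_state()["force"])
a=f["pixels"][190:270,220:350,::-1]; cv2.imwrite("pics/w8c.png",cv2.resize(a,None,fx=6,fy=6,interpolation=cv2.INTER_CUBIC))
```

```text
[0.5446448 0.0640919 0.158    ] [0.49002519 0.08843435 0.16      ] 0.059798465487563957 155.97878940771415 [-0.43577148  0.67199809  0.31983555]
```

View pics/w8c.png

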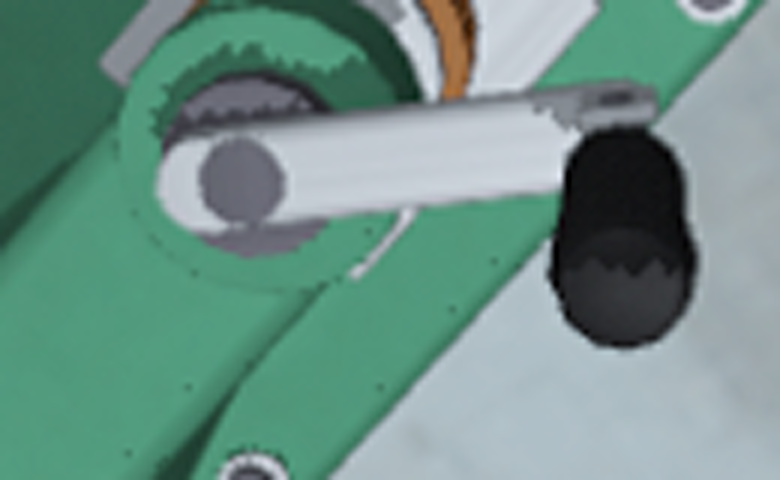

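Run:
```python
from h import *
f=cam("wrist")
h=atz(f,260.5,220,.158); p=atz(f,310,214.2,.158); d=(p-h)[:2]; print(np.degrees(np.arctan2(d[1],d[0])))
```

```text
153.20661471147463
```

```bash
python3 -c "
from station import *
print(job_done(), get_state()['t'])"
```

```text
the job is handed in; nothing more can be done
the job is handed in; nothing more can be done
```

I swung the handle upright, wound the crank clockwise about 4.65 rad, then let go and lifted the gripper clear. The job was handed in at about 16 s and reported no verdict.

- **Foot force:** the tangential force rose from about 6 N to 10.5 N, which puts the foot at about 57 N. The angle turned since contact suggests about 48 N. The two do not fully agree, but both are well inside 30–75 N. The force under the foot was never measured directly.
- **Crank after release:** the last wrist picture put the crank at 153°, against 151° on the winding track, so it did not noticeably spring back.
- **Handle and gripper:** the last pictures show the handle upright, with the empty gripper about 70 mm above it. The force reading was near zero (under 1 N).
- **Bystanders:** the arm never came near them. The pot and the wax block looked unmoved in the last picture; I did not re-measure any of the four.
- **Faults on the way:** I once pressed down on the upright handle with about 30 N through a mistyped row and relieved it at once. My first estimate of the spindle centre was about 5 mm off. It caused side forces of up to about 9 N until I refitted the circle.

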